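# Slide the instrument pot under the steriliser cover and latch it

## Task

On the white steriliser deck, slide the steel pot with the yellow knob sideways along the deck, never lifting it off or tipping it, until it stands wholly inside the green ring in the middle. Then swing the clear cover down over it and press its front edge home against the gasket until the latch holds it shut. Leave the black-knobbed pot on its ring and the nail tools alone.

Things in the scene. Friction and masses are not known exactly. Their poses are not given: they have to be found in the camera images.
- pot_yellow_center (a point): round stainless pot with a fixed lid and a yellow knob, to be slid; 90 mm across at the foot (94 mm at the lid rim), 51 mm high to the lid top, 82 mm with the knob, 0.35 to 0.6 kg. The point is on its axis, 25 mm above its underside; z up. It starts on one of the two grey rings
- pot_yellow_knob (a point): yellow knob of that pot: upright cylinder 24 mm in diameter and about 28 mm high, its centre 67 mm above the pot's underside
- pot_black_center (a point): identical pot with a black knob, on the other grey ring; stays there. Point on its axis, 25 mm above its underside
- deck: white steriliser deck, fixed: flat slab 196 mm (own x) by 420 mm (own y), 35 mm high. Origin on the table under the centre of the green ring; x points away from the robot (its position and yaw vary), y along the row of three rings, z up. The flat top reaches from x = -110 to +86 mm
- ring_mid (a point): centre of the green ring painted on the deck top (35 mm above the table), inner diameter 106 mm: 8 mm bigger all round than the pot's foot. The centres of the grey rings lie 150 mm to either side along the deck's y
- ring_left (a point): centre of the grey ring on the deck's +y side
- ring_right (a point): centre of the grey ring on the deck's -y side
- cover (a joint): hinge of the cover, rad: 0 fully shut, 1.75 fully open, starts at 1.5 to 1.7. Friction (about 0.3 N m): it stays where left. Cover: clear open-bottomed box, blue edges, 160 mm from hinge to front, 140 wide, 100 high, walls 4 mm, 0.3 kg. Latched it stays within about 0.015 rad of shut; unlatched, the gasket leaves it ajar at 0.024 to 0.04 rad
- hinge_line (a point): middle of the hinge line, 80 mm behind the green ring's centre (deck's +x), level with the deck top; the line runs along the deck's y
- handle (a point): centre of the blue bar handle on the cover's front face: bar 12 mm thick and 80 mm long, parallel to the deck's y, 32 mm off the face (26 mm clear between bar and face). With the cover shut it lies 192 mm in front of the hinge line and 40 mm above it; with the cover open it stands on top, bar level. Axes turn with the cover: shut, they equal the deck's
- press_pad (a point): blue patch on the outside of the cover's top, where to press it home. With the cover shut it lies 145 mm in front of the hinge line and 101 mm above it; turns with the cover. Gasket and latch resist from about 0.09 rad; pressing fully home takes about 10 to 15 N, then the latch snaps in
- rack: clear acrylic rack with four empty polish bottles, 220 x 60 mm, about 84 mm high, fixed, on the robot's left; origin at the table, under its centre
- finger_rest: blue silicone finger rest, 120 x 60 x 35 mm, origin at the centre of its underside; leave alone
- buffer: yellow buffer block, 95 x 32 x 28 mm, origin at the centre of its underside; leave alone
- pusher: steel nail pusher, 126 x 12 x 6 mm, lying flat, origin at the centre of its underside; leave alone
Mind the look-alikes: they are no part of the job. Leave any pink look-alike of the part that bears pot_yellow_center alone. Leave any pink look-alike of the part that bears pot_black_center alone.

How it is judged:
By the outcome, as a careful person would: the job done as asked, in the order asked, and still so for the second after the job is handed in, with the robot touching nothing.
It also fails if it takes over 61 s, if anything falls off the work surface, if the arm or the gripper's body presses on something with over 40 N, if the wrist force passes 120 N, or if a joint passes its speed limit or range.

## Robot

A 7-joint arm with a two-finger parallel gripper is mounted at the origin on the work surface. World frame = base frame: x ahead of the robot, y to its left, z up, the work surface at z = 0. Lengths are in m, angles in rad, forces in N, time in s.
With the tool pointing down it reaches from about 0.4 to 0.875 m from the base axis. Payload 19.3 kg.
Tool frame: the origin (TCP) lies at the very end of the fingers, on their centre line; the grasp point (between the pads) lies 19 mm behind it; z points along the fingers, y is the line along which they close (so a half turn about z gives the same grasp; the last joint's range is limited). The gripper opens to 85 mm and grips with 20 to 120 N. Pads are 22 mm wide; open, the fingers measure 114 mm over their backs; the gripper's body (76 mm by 85 mm) begins 54 mm behind the grasp point. The pads swing forward as they close: fully open they stand 13 mm farther back than shut.
Start: joints at [-1.247, 0.521, -0.036, 1.599, 0.021, 1.021, -0.113], TCP at [0.24, 0.577, 0.231] pointing down, gripper open.
Joint ranges: [-2.91, 2.91], [-0.3, 2.13], [-1.5, 1.42], [0.17, 2.43], [-1.26, 4.41], [0.16, 1.93], [-2.52, 2.52]. Speed limits (rad/s): [1.89, 1.89, 2.39, 2.39, 3.01, 3.01, 3.01].

## Interface

Orientations are given as [roll, pitch, yaw] about the fixed x, y, z axes, in that order (R = Rz(yaw) Ry(pitch) Rx(roll)).
In Python, from workcell import bot gives the robot as it stands.
- The arm moves only by the tool jog_arm, never from a script. Its argument "motion" is a list of rows, each a list of 5 numbers: the shift along the tool's x, y, z scaled (see below), then the turn about the tool's z scaled (see below), then the opening, from 0 (shut) to 1 (fully open). A call has 1 to 12 rows; each row shifts and turns the commanded pose from where the row before left it, along the tool's axes as they then stand; what a row does not reach is not made up. The controller multiplies each number of a shift by 30 mm and each number of a turn by 0.08 rad. A row lasts 1/10 s, in which the tool goes at most 50 mm and 8.59 degrees, less where a joint would pass 70% of its speed; a pose out of reach is approached as far as the arm can. A call with a number of a shift or a turn outside -1 to 1 is refused whole. A call with a gripper value outside its range is refused whole. The fingers move at their own pace and stop on an object; "newtons" is the grip in N (left out, the last holds). Time passes only in rows, so rows that do not move let the fingers close. It gives the time, the measured TCP pose, the force, the opening and the grip force at its end, in the units of the state.
- bot.observe(): the state, without advancing time (a new reading comes with each control period).
- bot.grab_frame(name): name is "scene" or "top" or "wrist"; returns a dict with "pixels" (420x560x3 uint8, red, green, blue), "fovy" (degrees; the focal length in pixels is half the picture's height over the tangent of half this angle, whatever the lens; pixels are square), "cx", "cy" (the principal point, pixels), "rvec" (rotation vector, rad) and "tvec" (3), from world to camera coordinates, as OpenCV has them; the wrist camera has in their place "mount" (4x4, takes a point from camera to tool coordinates, whose origin is the TCP and whose axes are the flange's). Camera axes: x right, y down, z forward; pixel columns grow to the right and rows downward; lengths in m; the calibration is good to about 2 mm. A picture is of the moment at which its call begins: read the wrist's pose just before it. There is no depth.
- bot.job_done(): hands the job in; it is judged then, once.
The state is a dict: "clock": time; "qpos": joint angles; "qd": joint speeds; "joint_efforts": joint torques, N m; "position": TCP position; "tool_rot": TCP orientation; "force": force on the tool from outside, world axes, zero at the start; "moment": the same for the moment, N m; "grip_width": finger opening in m; "finger_force": force on a finger pad.
Only numpy, scipy, OpenCV 4.12 (cv2) and the standard library are available. Lean on these libraries where they do the work, as an engineer would, in place of code of your own. Each camera call takes 0.05 s, during which the arm holds its last target. There are 200 camera calls.

## Working session

There is one attempt and no reset: what is moved stays moved. The work goes in short steps, Python scripts to look and compute and a tool call to move; the robot and the scene stay as the last step left them, time stands still between calls to the robot, and variables do not carry over. Pictures are saved under pics/ and viewed, at most 10 in all, crops included, and the job is handed in when it is done.

Besides the shell and the picture viewer there is one more tool, called after ">>>" by a JSON object that holds its "method" and its "body", one argument or row to a line. jog_arm: Moves the arm, as the interface text tells. Shifts and turns lie within -1 to 1; 1 stands for 30 mm of shift or 0.08 rad of turn. Its arguments: {"type":"object","properties":{"motion":{"type":"array","items":{"type":"array","items":{"type":"number"}}},"newtons":{"type":"number"}},"required":["motion"]}

```bash
mkdir -p pics; ls
python3 - <<'E'
from workcell import bot
import cv2,pickle
print(bot.observe())
fs={}
for n in("scene","top"):
    f=bot.grab_frame(n);fs[n]=f
    cv2.imwrite(f"pics/{n}0.png",f["pixels"][:,:,::-1]);print({k:v for k,v in f.items() if k!="pixels"})
pickle.dump(fs,open("f0.pkl","wb"))
E
```

```text
pics
{'clock': 0.0, 'qpos': array([-1.24721978,  0.52201606, -0.03632166,  1.60000471,  0.02122495,
        1.02107909, -0.11280427]), 'qd': array([-0.00162015, -0.00089675,  0.00063758,  0.00113612, -0.00052305,
        0.00196262,  0.00082158]), 'joint_efforts': array([ 1.23436697e-03, -9.27114487e+01,  1.98023580e+00, -3.69941676e+01,
        1.76996860e-02,  7.81075156e-03,  3.85916195e-06]), 'position': array([0.23971515, 0.57684266, 0.2307257 ]), 'tool_rot': array([-3.14047583e+00,  1.03449760e-04,  2.74780993e+00]), 'force': array([ 0.05051464, -0.36139176, -0.2636359 ]), 'moment': array([ 0.00838064,  0.01317967, -0.01692017]), 'finger_force': 0.0, 'grip_width': 0.08583474082586036}
{'fovy': 51.13681805705071, 'cx': 275.48393630196773, 'cy': 209.14015651820463, 'rvec': array([ 1.08593355,  2.34793764, -1.08492823]), 'tvec': array([ 0.4076243 , -0.16589042,  1.74414427])}
{'fovy': 54.34784775791893, 'cx': 278.7976739141734, 'cy': 211.85727996782973, 'rvec': array([ 2.16968945, -2.15625217,  0.15893341]), 'tvec': array([-0.05857158,  0.56204123,  1.10935366])}
```

View pics/scene0.png

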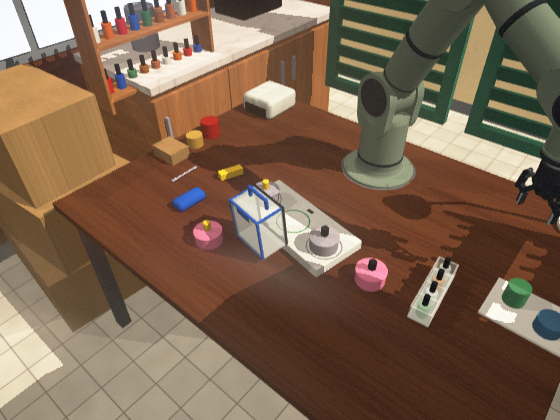

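View pics/top0.png

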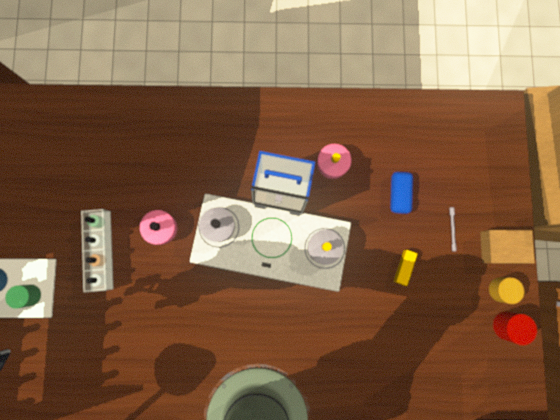

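The scene view shows the cover open behind the deck, with the yellow pot on the robot's right. In the top view the green ring is at about (272,238), the yellow knob (326,247), the black pot (217,224) and the handle (283,177). The pink pots at (335,160) and (158,227) are look-alikes.

```bash
cat > h.py <<'E'
import numpy as np,cv2
def cam(f,st=None):
    h=f["pixels"].shape[0]; fl=h/2/np.tan(np.radians(f["fovy"])/2)
    K=np.array([[fl,0,f["cx"]],[0,fl,f["cy"]],[0,0,1]])
    R=cv2.Rodrigues(np.array(f["rvec"]))[0];t=np.array(f["tvec"])
    return K,R,t
def ray(f,p,z):
    K,R,t=cam(f); o=-R.T@t; d=R.T@np.linalg.inv(K)@np.array([p[0],p[1],1.])
    return o+d*(z-o[2])/d[2]
def hsv(f): return cv2.cvtColor(f["pixels"],cv2.COLOR_RGB2HSV)
def blobs(f,lo,hi,roi,amin=8):
    m=cv2.inRange(hsv(f),lo,hi); x0,y0,x1,y1=roi; k=np.zeros_like(m);k[y0:y1,x0:x1]=m[y0:y1,x0:x1]
    n,l,s,c=cv2.connectedComponentsWithStats(k)
    return [(s[i],c[i],l==i) for i in range(1,n) if s[i][4]>=amin]
E
python3 - <<'E'
from h import *
import pickle
fs=pickle.load(open("f0.pkl","rb"));f=fs["top"]
np.set_printoptions(precision=4,suppress=True)
for s,c,_ in blobs(f,(20,120,120),(35,255,255),(300,225,350,270)): print("knob",s,c,ray(f,c,.117))
m=cv2.inRange(hsv(f),(45,50,40),(85,255,255));m[:,:240]=0;m[:,305:]=0;m[:205]=0;m[275:]=0
ys,xs=np.nonzero(m);e=cv2.fitEllipse(np.c_[xs,ys].astype(np.float32));print("ring",len(xs),e,ray(f,e[0],.035))
# deck outline
hs=hsv(f);m=cv2.inRange(hs,(0,0,110),(179,70,255));m[:190]=0;m[300:]=0;m[:,:180]=0;m[:,365:]=0
c=max(cv2.findContours(m,cv2.RETR_EXTERNAL,cv2.CHAIN_APPROX_NONE)[0],key=cv2.contourArea)
a=cv2.approxPolyDP(cv2.convexHull(c),6,True)[:,0];print([(p,ray(f,p,.035)[:2]) for p in a])
for s,c,l in blobs(f,(105,120,80),(125,255,255),(240,140,320,215),5): print("blue",s,c)
for s,c,l in blobs(fs["scene"],(20,120,100),(35,255,255),(255,170,280,195),3): print("sc knob",s,c,ray(fs["scene"],c,.105))
for n,r in(("top",(262,168,304,186)),):
    x0,y0,x1,y1=r;f=fs[n];print()
for n,r in(("top",(240,140,330,220)),("scene",(220,170,300,265))):
    x0,y0,x1,y1=r;cv2.imwrite(f"pics/c_{n}.png",cv2.resize(fs[n]["pixels"][y0:y1,x0:x1,::-1],None,fx=6,fy=6,interpolation=cv2.INTER_CUBIC))
E
```

```text
knob [322 242  10   9  74] [326.6081 246.0676] [ 0.4638 -0.1776  0.117 ]
ring 160 ((271.3504943847656, 237.38734436035156), (39.56388854980469, 39.63943099975586), 81.62727355957031) [ 0.4908 -0.0347  0.035 ]
[(array([204, 194], dtype=int32), array([0.6117, 0.1556])), (array([261, 190], dtype=int32), array([ 0.6245, -0.0045])), (array([306, 199], dtype=int32), array([ 0.5998, -0.1317])), (array([349, 221], dtype=int32), array([ 0.5382, -0.2523])), (array([339, 289], dtype=int32), array([ 0.3502, -0.2216])), (array([190, 262], dtype=int32), array([0.4217, 0.1886]))]
blue [252 151  63  46 273] [285.2381 166.1172]
blue [265 170  36  14 151] [282.457  175.2053]
sc knob [262 179   7  11  65] [265.1846 183.7231] [ 0.4661 -0.181   0.105 ]
```

>>> {"method": "jog_arm", "body": {
  "motion": [
    [0, 0, 0, 1, 1],
    [0, 0, 0, 1, 1],
    [0, 0, 0, 1, 1],
    [0, 0, 0, 1, 1],
    [0, 0, 0, 1, 1],
    [0, 0, 0, 1, 1],
    [0, 0, 0, 1, 1],
    [0, 0, 0, 1, 1],
    [0, 0, 0, 1, 1],
    [0, 0, 0, 1, 1],
    [0, 0, 0, 1, 1],
    [0, 0, 0, 1, 1]
  ],
  "newtons": 60
}}

```text
clock: 1.3
position: [0.2397, 0.577, 0.231]
tool_rot: [-3.141, 0.001, 1.784]
force: [-0.4, 0.7, 0.2]
grip_width: 0.0854
finger_force: 0.0
```

>>> {"method": "jog_arm", "body": {
  "motion": [
    [0, 0, 0, 1, 1],
    [0, 0, 0, 1, 1],
    [0, 0, 0, 1, 1],
    [0, 0, 0, 1, 1],
    [0, 0, 0, 0.85, 1],
    [0, 0, 0, 0, 1]
  ]
}}

```text
clock: 1.9
position: [0.2396, 0.577, 0.231]
tool_rot: [3.142, 0.001, 1.399]
force: [-0.6, -0.0, -1.0]
grip_width: 0.0851
finger_force: 0.0
```

```bash
cat >> h.py <<'E'
def go(bot,target,yaw=None):
    s=bot.observe();p=np.array(s["position"]);y=s["tool_rot"][2]
    from scipy.spatial.transform import Rotation as Ro
    R=Ro.from_euler("xyz",s["tool_rot"]).as_matrix()
    print("clock",s["clock"],"pos",p,"yaw",y,"F",s["force"],"w",s["grip_width"],"ff",s["finger_force"])
    if target is not None: print("units xyz",R.T@(np.array(target)-p)/.03)
    if yaw is not None: print("turn units",(y-yaw)/.08)
E
python3 - <<'E'
from h import *
from workcell import bot
import pickle
np.set_printoptions(precision=4,suppress=True)
go(bot,(.4645,-.180,.17),1.398)
f=pickle.load(open("f0.pkl","rb"))["top"]
C=np.array([.4908,-.0347]);a=-.1726;X=np.array([np.cos(a),np.sin(a)]);H=C+.08*X
for th in(1.5,1.55,1.6,1.65,1.7):
    x=-.192*np.cos(th)+.04*np.sin(th);z=.035+.192*np.sin(th)+.04*np.cos(th)
    P=np.r_[H+x*X,z];K,R,t=cam(f);q=K@(R@P+t);print(th,P,q[:2]/q[2])
E
```

```text
clock 1.9 pos [0.2396 0.577  0.231 ] yaw 1.3986727112977428 F [-0.5676 -0.0118 -1.0242] w 0.08512560474002336 ff 0.0
units xyz [-23.5767  11.7064   2.0485]
turn units 0.008408891221786674
1.5 [ 0.5955 -0.053   0.2293] [279.456  187.2864]
1.55 [ 0.6051 -0.0546  0.2278] [280.1691 183.4278]
1.6 [ 0.6145 -0.0563  0.2258] [280.8667 179.6706]
1.65 [ 0.6239 -0.0579  0.2232] [281.5461 176.0285]
1.7 [ 0.6331 -0.0595  0.2202] [282.2049 172.5144]
```

View pics/c_top.png

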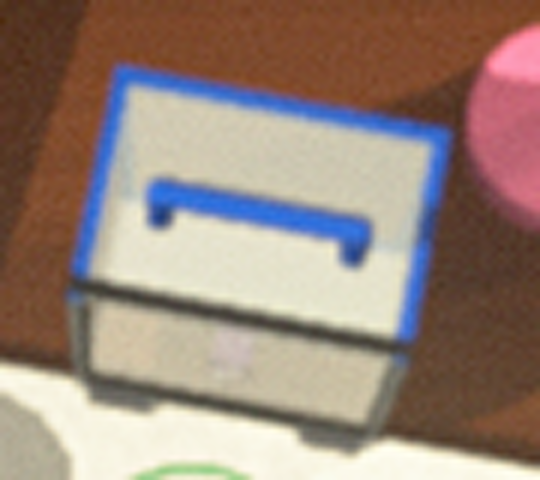

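The crop shows the handle bar centred at (283,175), so the cover is open at about 1.66 rad. Next I go above the knob.

>>> {"method": "jog_arm", "body": {
  "motion": [
    [-0.3, 1, 0, 0, 1],
    [-0.9, 1, 0, 0, 1],
    [-1, 1, 0, 0, 1],
    [-1, 1, 0, 0, 1],
    [-1, 1, 0, 0, 1],
    [-1, 1, 0, 0, 1],
    [-1, 1, 0, 0, 1],
    [-1, 1, 0, 0, 1],
    [-1, 1, 0, 0, 1],
    [-1, 1, 0, 0, 1],
    [-1, 1, 0, 0, 1],
    [-1, 0.7, 0, 0, 1]
  ]
}}

```text
clock: 3.1
position: [0.5298, 0.1844, 0.2312]
tool_rot: [3.141, 0.0, 1.402]
force: [-0.7, 0.9, 0.1]
grip_width: 0.0855
finger_force: 0.0
```

>>> {"method": "jog_arm", "body": {
  "motion": [
    [-1, 0, 0, 0, 1],
    [-1, 0, 0, 0, 1],
    [-1, 0, 0, 0, 1],
    [-1, 0, 0, 0, 1],
    [-1, 0, 0, 0, 1],
    [-1, 0, 0, 0, 1],
    [-1, 0, 0, 0, 1],
    [-1, 0, 0.4, 0, 1],
    [-1, 0, 0.4, 0, 1],
    [-1, 0, 0.4, 0, 1],
    [-1, 0, 0.4, 0, 1],
    [-1, 0, 0.4, 0, 1]
  ]
}}

```text
clock: 4.3
position: [0.4669, -0.1695, 0.1708]
tool_rot: [-3.142, -0.0, 1.403]
force: [-0.5, 0.5, 1.0]
grip_width: 0.0855
finger_force: 0.0
```

Run:
```python
from h import *
from workcell import bot
np.set_printoptions(precision=4,suppress=True)
go(bot,(.4645,-.180,.093),1.398)
from scipy.spatial.transform import Rotation as Ro
s=bot.observe();f=bot.grab_frame("wrist")
R=Ro.from_euler("xyz",s["tool_rot"]).as_matrix();T=np.eye(4);T[:3,:3]=R;T[:3,3]=s["position"]
W=np.linalg.inv(T@f["mount"]);f["rvec"]=cv2.Rodrigues(W[:3,:3])[0].ravel();f["tvec"]=W[:3,3]
cv2.imwrite("pics/w1.png",f["pixels"][:,:,::-1])
for s,c,_ in blobs(f,(20,120,100),(35,255,255),(0,0,560,420),60): print(s,c,ray(f,c,.117),ray(f,c,.11))
```

```text
clock 4.3 pos [ 0.4669 -0.1695  0.1708] yaw 1.4025619897078276 F [-0.5103  0.4703  1.0263] w 0.0854992440271207 ff 0.0
units xyz [-0.3576 -0.0195  2.5938]
turn units 0.05702487134784662
[ 260  223   39   48 1404] [278.5499 247.0812] [ 0.4645 -0.1755  0.117 ] [ 0.464  -0.1781  0.11  ]
```

View pics/w1.png

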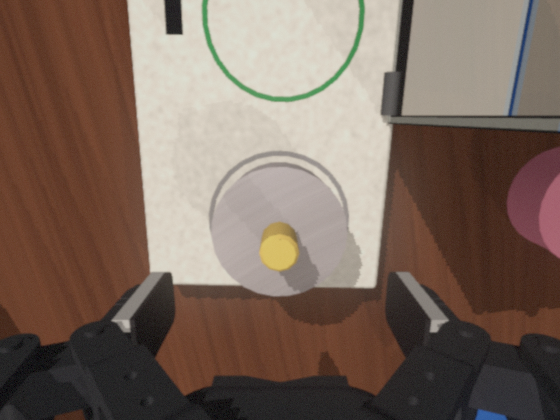

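The wrist view shows the yellow knob top at about (279,252), which puts it at (0.4645, -0.179). The green ring is ahead and the way is clear, so I descend and grip.

>>> {"method": "jog_arm", "body": {
  "motion": [
    [-0.3, 0, 0.5, 0, 1],
    [0, 0, 0.7, 0, 1],
    [0, 0, 0.6, 0, 1],
    [0, 0, 0.5, 0, 1],
    [0, 0, 0.25, 0, 1],
    [0, 0, 0, 0, 1]
  ]
}}

```text
clock: 4.95
position: [0.4653, -0.1772, 0.0942]
tool_rot: [-3.14, -0.0, 1.401]
force: [0.6, -0.3, 0.7]
grip_width: 0.0855
finger_force: 0.0
```

>>> {"method": "jog_arm", "body": {
  "motion": [
    [0, 0, 0, 0, 0.6],
    [0, 0, 0, 0, 0.4],
    [0, 0, 0, 0, 0.2],
    [0, 0, 0, 0, 0.1],
    [0, 0, 0, 0, 0],
    [0, 0, 0, 0, 0],
    [0, 0, 0, 0, 0],
    [0, 0, 0, 0, 0]
  ],
  "newtons": 50
}}

```text
clock: 5.75
position: [0.4657, -0.1773, 0.0951]
tool_rot: [3.142, -0.0, 1.4]
force: [-2.3, 0.9, 7.1]
grip_width: 0.0222
finger_force: 48.9
```

Run:
```python
from h import *
from workcell import bot
np.set_printoptions(precision=4,suppress=True)
go(bot,(.4908,-.0347,.094),1.398)
```

```text
clock 5.75 pos [ 0.4657 -0.1773  0.0951] yaw 1.3998183137120899 F [-2.2508  0.9261  7.0626] w 0.02221964232874445 ff 48.86980631388724
units xyz [4.8255 0.0168 0.0363]
turn units 0.02272892140112448
```

>>> {"method": "jog_arm", "body": {
  "motion": [
    [0.2, 0, 0, 0, 0],
    [0.4, 0, 0, 0, 0],
    [0.5, 0, 0, 0, 0],
    [0.5, 0, 0, 0, 0],
    [0.5, 0, 0, 0, 0],
    [0.5, 0, 0, 0, 0],
    [0.5, 0, 0, 0, 0],
    [0.5, 0, 0, 0, 0],
    [0.5, 0, 0, 0, 0],
    [0.4, 0, 0, 0, 0],
    [0.3, 0, 0, 0, 0],
    [0, 0, 0, 0, 0]
  ]
}}

```text
clock: 6.95
position: [0.4907, -0.0344, 0.095]
tool_rot: [3.141, -0.0, 1.401]
force: [-0.6, 3.8, 6.5]
grip_width: 0.0221
finger_force: 50.6
```

```bash
cat >> h.py <<'E'
def wrist(bot):
    from scipy.spatial.transform import Rotation as Ro
    s=bot.observe();f=bot.grab_frame("wrist")
    T=np.eye(4);T[:3,:3]=Ro.from_euler("xyz",s["tool_rot"]).as_matrix();T[:3,3]=s["position"]
    W=np.linalg.inv(T@f["mount"]);f["rvec"]=cv2.Rodrigues(W[:3,:3])[0].ravel();f["tvec"]=W[:3,3]
    return f
E
python3 - <<'E'
from h import *
from workcell import bot
np.set_printoptions(precision=4,suppress=True)
go(bot,(.4908,-.0347,.094),1.398)
f=wrist(bot)
cv2.imwrite("pics/w2.png",f["pixels"][:,:,::-1])
f=bot.grab_frame("scene");cv2.imwrite("pics/s2.png",cv2.resize(f["pixels"][160:270,200:360,::-1],None,fx=5,fy=5,interpolation=cv2.INTER_CUBIC))
E
```

```text
clock 6.95 pos [ 0.4907 -0.0344  0.095 ] yaw 1.4009717791490957 F [-0.5713  3.7578  6.5052] w 0.022148242832831885 ff 50.57229712139815
units xyz [-0.0104  0.0061  0.0349]
turn units 0.03714723936369679
```

View pics/w2.png

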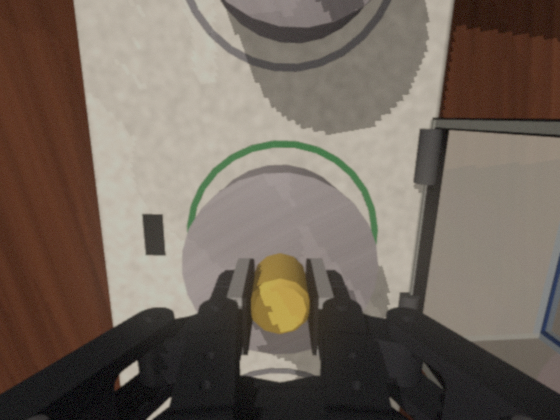

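Run:
```python
from h import *
from workcell import bot
from scipy.optimize import least_squares
np.set_printoptions(precision=4,suppress=True)
f=wrist(bot)
def fit(P):
    r=least_squares(lambda v:np.hypot(P[:,0]-v[0],P[:,1]-v[1])-v[2],[P[:,0].mean(),P[:,1].mean(),.05],loss="soft_l1",f_scale=.001);return r.x
m=cv2.inRange(hsv(f),(45,80,40),(85,255,255));ys,xs=np.nonzero(m)
P=np.array([ray(f,p,.035)[:2] for p in zip(xs,ys)]);print("ring",len(xs),fit(P))
for s,c,l in blobs(f,(20,120,60),(35,255,255),(240,240,320,350),60):
    ys,xs=np.nonzero(l);b=ys.max();print("knob",s,c,ray(f,((s[0]+s[0]+s[2])/2,b),.117))
# lid rim: hue/sat of lid vs white deck
g=hsv(f);print(g[250,215],g[200,150],g[190,280],g[172,280],g[158,280])
```

```text
ring 1270 [ 0.491  -0.0366  0.0556]
knob [ 250  254   61   80 3693] [279.5686 294.9832] [ 0.488  -0.0477  0.117 ]
[  6  24 149] [ 18  27 188] [  7  21 155] [  5  24 129] [ 18  27 186]
```

>>> {"method": "jog_arm", "body": {
  "motion": [
    [0, 0, 0, 0, 0.3],
    [0, 0, 0, 0, 0.6],
    [0, 0, 0, 0, 1],
    [0, 0, 0, 0, 1],
    [0, 0, -0.5, 0, 1],
    [0, 0, -1, 0, 1],
    [0, 0, -1, 0, 1],
    [0, 0, -1, 0, 1],
    [0, 0, -1, 0, 1],
    [0, 0, -0.8, 0, 1],
    [0, 0, 0, 0, 1]
  ]
}}

```text
clock: 8.2
position: [0.4913, -0.0356, 0.2564]
tool_rot: [3.138, -0.001, 1.4]
force: [0.6, -0.3, -0.1]
grip_width: 0.0854
finger_force: 0.0
```

Run:
```python
from h import *
from workcell import bot
from scipy.optimize import least_squares
np.set_printoptions(precision=4,suppress=True)
f=wrist(bot);go(bot,None)
def fit(P):
    r=least_squares(lambda v:np.hypot(P[:,0]-v[0],P[:,1]-v[1])-v[2],[P[:,0].mean(),P[:,1].mean(),.05],loss="soft_l1",f_scale=.001);return r.x
m=cv2.inRange(hsv(f),(45,80,40),(85,255,255));ys,xs=np.nonzero(m)
P=np.array([ray(f,p,.035)[:2] for p in zip(xs,ys)]);print("ring",len(xs),fit(P))
for s,c,l in blobs(f,(20,120,60),(35,255,255),(200,180,360,400),60): print("knob",s,c,ray(f,c,.112))
cv2.imwrite("pics/w3.png",f["pixels"][:,:,::-1])
```

```text
clock 8.25 pos [ 0.4907 -0.0353  0.2548] yaw 1.3999358281409817 F [-0.2008  0.6062  0.0818] w 0.08526264719370338 ff 0.0
ring 215 [ 0.4912 -0.0362  0.0553]
knob [265 186  27  32 660] [277.5258 201.8712] [ 0.4895 -0.0355  0.112 ]
```

View pics/w3.png

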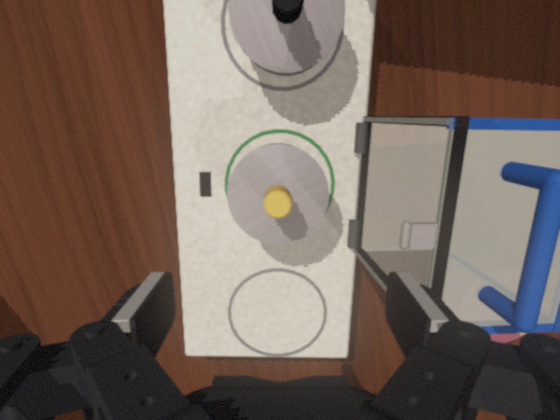

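The pot stands inside the green ring: knob at about (278,203), with the rest of the ring hidden by parallax. The ring fit and knob agree to about 2 mm. The handle bar runs from about (550,175) to (525,325). I'll fix its position and print the arc waypoints.

Run:
```python
from h import *
from workcell import bot
np.set_printoptions(precision=4,suppress=True)
go(bot,(.6255,-.0597,.30),1.398)
f=wrist(bot);C=np.array([.491,-.0363]);a=-.1726;X=np.array([np.cos(a),np.sin(a)]);H=C+.08*X;K,R,t=cam(f)
def bar(th):return np.r_[H+(-.192*np.cos(th)+.04*np.sin(th))*X,.035+.192*np.sin(th)+.04*np.cos(th)]
m=cv2.inRange(hsv(f),(105,120,80),(125,255,255));print([ (r,np.nonzero(m[r,520:])[0][[0,-1]]+520) for r in(210,230,250,270,290)])
for th in(1.55,1.6,1.65,1.7):
    q=K@(R@bar(th)+t);print(th,bar(th),q[:2]/q[2])
p=bar(1.66)
for th in np.arange(1.66,.2,-.1):
    b=bar(th);x=np.dot(b[:2]-p[:2],X);print(round(th,2),b, "cum units y,z",round(x/.03,2),round((p[2]-b[2])/.03,2))
```

```text
clock 8.25 pos [ 0.4907 -0.0353  0.2548] yaw 1.3999358281409817 F [-0.2008  0.6062  0.0818] w 0.08526264719370338 ff 0.0
units xyz [-0.035   4.5689 -1.4972]
turn units 0.024197851762272626
[(210, array([541, 559])), (230, array([536, 559])), (250, array([532, 557])), (270, array([528, 552])), (290, array([523, 547]))]
1.55 [ 0.6053 -0.0562  0.2278] [506.7079 255.6201]
1.6 [ 0.6147 -0.0579  0.2258] [522.6538 254.1324]
1.65 [ 0.6241 -0.0595  0.2232] [537.4106 252.3434]
1.7 [ 0.6333 -0.0611  0.2202] [550.8819 250.2819]
1.66 [ 0.6259 -0.0598  0.2227] cum units y,z 0.0 0.0
1.56 [ 0.6072 -0.0566  0.2274] cum units y,z -0.63 -0.16
1.46 [ 0.5881 -0.0532  0.2302] cum units y,z -1.28 -0.25
1.36 [ 0.5688 -0.0499  0.2311] cum units y,z -1.93 -0.28
1.26 [ 0.5495 -0.0465  0.23  ] cum units y,z -2.59 -0.25
1.16 [ 0.5304 -0.0432  0.227 ] cum units y,z -3.23 -0.14
1.06 [ 0.5117 -0.0399  0.222 ] cum units y,z -3.86 0.02
0.96 [ 0.4936 -0.0368  0.2152] cum units y,z -4.48 0.25
0.86 [ 0.4763 -0.0337  0.2066] cum units y,z -5.06 0.54
0.76 [ 0.4599 -0.0309  0.1963] cum units y,z -5.62 0.88
0.66 [ 0.4445 -0.0282  0.1843] cum units y,z -6.14 1.28
0.56 [ 0.4305 -0.0258  0.1709] cum units y,z -6.61 1.73
0.46 [ 0.4178 -0.0235  0.1561] cum units y,z -7.04 2.22
0.36 [ 0.4067 -0.0216  0.1401] cum units y,z -7.42 2.75
0.26 [ 0.3972 -0.0199  0.123 ] cum units y,z -7.74 3.32
```

>>> {"method": "jog_arm", "body": {
  "motion": [
    [0, 0.2, -0.8, 0, 1],
    [0, 0.7, -0.2, 0, 1],
    [0, 1, 0, 0, 1],
    [0, 1, 0, 0, 1],
    [0, 1, 0, 0, 1],
    [0, 0.6, 0, 0, 1],
    [0, 0.2, 0, 0, 1],
    [0, 0, 0.5, 0, 1],
    [0, 0, 0.8, 0, 1],
    [0, 0, 0.7, 0, 1],
    [0, 0, 0.45, 0, 1],
    [0, 0, 0, 0, 1]
  ]
}}

```text
clock: 9.5
position: [0.6279, -0.0592, 0.2084]
tool_rot: [-3.138, 0.001, 1.4]
force: [-0.1, 0.6, 0.3]
grip_width: 0.0851
finger_force: 0.0
```

>>> {"method": "jog_arm", "body": {
  "motion": [
    [0, 0, 0, 0, 0.6],
    [0, 0, 0, 0, 0.4],
    [0, 0, 0, 0, 0.25],
    [0, 0, 0, 0, 0.22],
    [0, 0, 0, 0, 0.22],
    [0, 0, 0, 0, 0.22]
  ],
  "newtons": 20
}}

```text
clock: 10.1
position: [0.6292, -0.0594, 0.2104]
tool_rot: [3.141, -0.0, 1.4]
force: [0.8, 0.2, -0.1]
grip_width: 0.0192
finger_force: 0.0
```

Run:
```python
from h import *
from workcell import bot
np.set_printoptions(precision=4,suppress=True)
go(bot,(.629,-.0603,.21),1.398)
f=bot.grab_frame("scene");cv2.imwrite("pics/s3.png",cv2.resize(f["pixels"][130:280,190:370,::-1],None,fx=4,fy=4,interpolation=cv2.INTER_CUBIC))
```

```text
clock 10.1 pos [ 0.6292 -0.0594  0.2104] yaw 1.399764852099013 F [ 0.7676  0.1873 -0.1481] w 0.019150024591288 ff 0.0
units xyz [-0.0309 -0.0016  0.0146]
turn units 0.022060651237662543
```

View pics/s3.png

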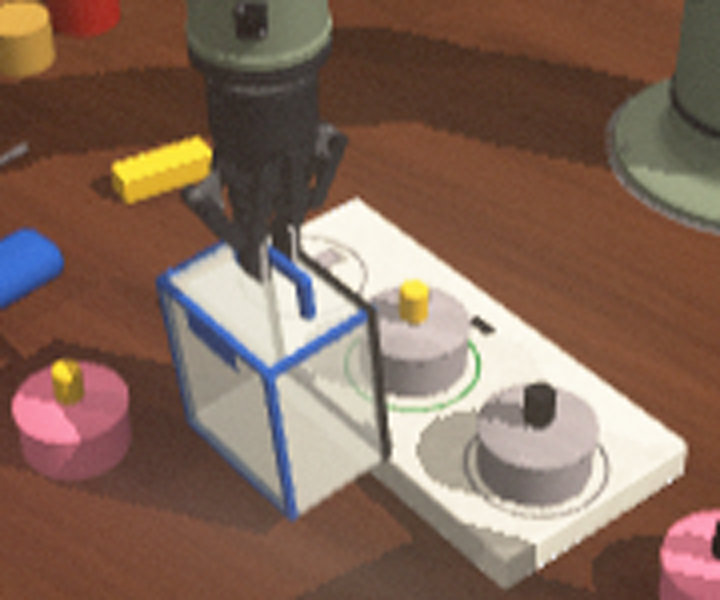

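The fingers cage the bar and the yellow pot sits in the green ring. Now I swing the cover down.

>>> {"method": "jog_arm", "body": {
  "motion": [
    [0, -0.4, -0.1, 0, 0.22],
    [0, -0.4, -0.08, 0, 0.22],
    [0, -0.65, -0.09, 0, 0.22],
    [0, -0.65, -0.03, 0, 0.22],
    [0, -0.66, 0.03, 0, 0.22],
    [0, -0.64, 0.11, 0, 0.22],
    [0, -0.63, 0.16, 0, 0.22],
    [0, -0.62, 0.23, 0, 0.22],
    [0, 0, 0, 0, 0.22]
  ]
}}

```text
clock: 11.05
position: [0.4899, -0.0353, 0.2031]
tool_rot: [-3.14, -0.0, 1.4]
force: [-0.0, 0.9, -0.2]
grip_width: 0.019
finger_force: 0.0
```

>>> {"method": "jog_arm", "body": {
  "motion": [
    [0, -0.58, 0.29, 0, 0.22],
    [0, -0.56, 0.34, 0, 0.22],
    [0, -0.52, 0.4, 0, 0.22],
    [0, -0.47, 0.45, 0, 0.22],
    [0, -0.43, 0.49, 0, 0.22],
    [0, 0, 0, 0, 0.22],
    [0, 0, 0, 0, 0.3],
    [0, 0, 0, 0, 0.3]
  ]
}}

```text
clock: 11.85
position: [0.4173, -0.0228, 0.145]
tool_rot: [3.14, -0.0, 1.4]
force: [0.1, 0.1, -0.0]
grip_width: 0.0255
finger_force: 0.0
```

Run:
```python
from h import *
from workcell import bot
np.set_printoptions(precision=4,suppress=True)
go(bot,None)
f=bot.grab_frame("scene");cv2.imwrite("pics/s4.png",cv2.resize(f["pixels"][130:280,190:370,::-1],None,fx=4,fy=4,interpolation=cv2.INTER_CUBIC))
```

```text
clock 11.85 pos [ 0.4173 -0.0228  0.145 ] yaw 1.3995663854703742 F [ 0.0845  0.1115 -0.0447] w 0.025539273510124152 ff 0.0
```

View pics/s4.png

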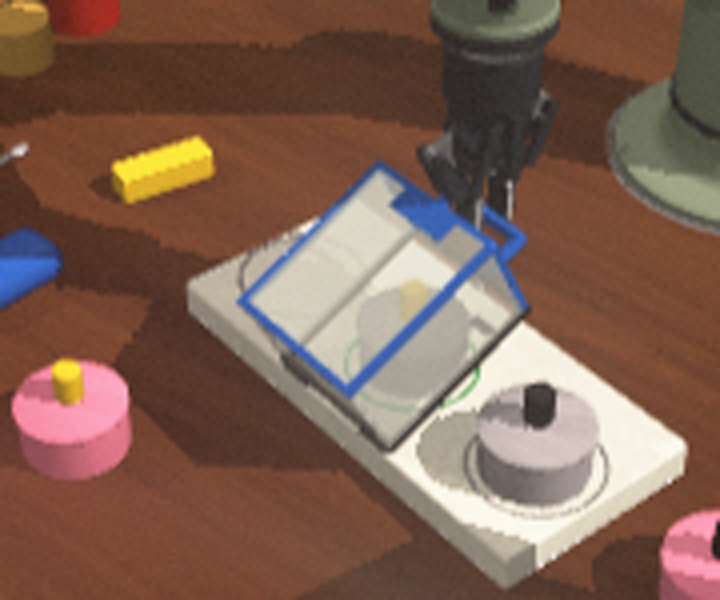

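The cover is half shut at about 0.5 rad and the handle is free in the cage, with the pot still in the ring. I'll withdraw upward, close the fingers and come down on the press pad.

>>> {"method": "jog_arm", "body": {
  "motion": [
    [0, 0, -0.5, 0, 0.3],
    [0, 0, -0.9, 0, 0.3],
    [0, 0, -1, 0, 0.3],
    [0, 0, -1, 0, 0],
    [0, 0.4, -0.8, 0, 0],
    [0, 0.8, 0, 0, 0],
    [0, 0.8, 0, 0, 0],
    [0, 0.6, 0, 0, 0],
    [0, 0.2, 0, 0, 0],
    [0, 0, 0, 0, 0]
  ]
}}

```text
clock: 12.9
position: [0.4991, -0.0372, 0.2703]
tool_rot: [-3.142, 0.001, 1.399]
force: [-0.4, -0.6, -0.2]
grip_width: -0.0002
finger_force: 0.0
```

Run:
```python
from h import *
from workcell import bot
np.set_printoptions(precision=4,suppress=True)
go(bot,(.4999,-.0378,.198))
```

```text
clock 12.9 pos [ 0.4991 -0.0372  0.2703] yaw 1.3991897203314783 F [-0.3893 -0.6282 -0.2294] w -0.0001564364696696453 ff 0.0
units xyz [-0.014   0.0306  2.4113]
```

>>> {"method": "jog_arm", "body": {
  "motion": [
    [0, 0, 0.7, 0, 0],
    [0, 0, 0.9, 0, 0],
    [0, 0, 0.6, 0, 0],
    [0, 0, 0.37, 0, 0],
    [0, -0.25, 0.15, 0, 0],
    [0, -0.25, 0.15, 0, 0],
    [0, -0.25, 0.16, 0, 0],
    [0, -0.25, 0.17, 0, 0],
    [0, -0.22, 0.18, 0, 0],
    [0, -0.21, 0.19, 0, 0]
  ]
}}

```text
clock: 13.9
position: [0.4559, -0.0293, 0.163]
tool_rot: [3.142, -0.0, 1.4]
force: [-0.4, 0.4, 0.6]
grip_width: 0.0002
finger_force: 0.6
```

>>> {"method": "jog_arm", "body": {
  "motion": [
    [0, -0.2, 0.21, 0, 0],
    [0, -0.2, 0.22, 0, 0],
    [0, -0.18, 0.22, 0, 0],
    [0, -0.1, 0.1, 0, 0],
    [0, 0, 0, 0, 0]
  ]
}}

```text
clock: 14.4
position: [0.4358, -0.0261, 0.1401]
tool_rot: [-3.141, 0.0, 1.4]
force: [0.4, 0.7, 0.2]
grip_width: -0.0
finger_force: 0.0
```

Run:
```python
from h import *
from workcell import bot
np.set_printoptions(precision=4,suppress=True)
X=np.array([.985,-.172]);H=np.array([.5698,-.05])
s=bot.observe();print(X@(np.array(s["position"])[:2]-H))
go(bot,None)
f=bot.grab_frame("scene");cv2.imwrite("pics/s5.png",cv2.resize(f["pixels"][130:280,190:370,::-1],None,fx=4,fy=4,interpolation=cv2.INTER_CUBIC))
```

```text
-0.13613185508568282
clock 14.4 pos [ 0.4358 -0.0261  0.1401] yaw 1.3997126162341813 F [0.4028 0.7487 0.2242] w -4.1172286804730984e-05 ff 0.0
```

View pics/s5.png

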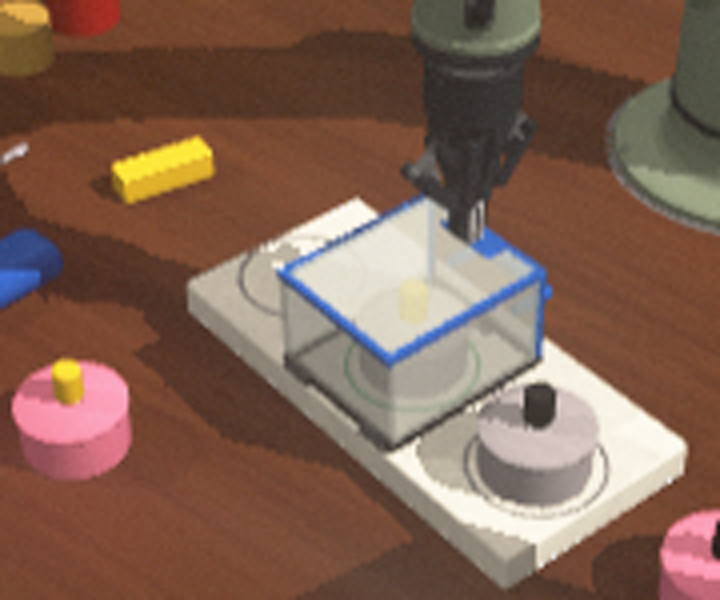

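The cover is nearly shut with the closed fingers on the blue pad, so I press in small steps.

>>> {"method": "jog_arm", "body": {
  "motion": [
    [0, 0, 0.06, 0, 0],
    [0, 0, 0.06, 0, 0],
    [0, 0, 0.05, 0, 0],
    [0, 0, 0.05, 0, 0],
    [0, 0, 0, 0, 0]
  ]
}}

```text
clock: 14.95
position: [0.4347, -0.0258, 0.1346]
tool_rot: [-3.138, -0.001, 1.399]
force: [-19.8, 4.1, 45.1]
grip_width: 0.0002
finger_force: 22.2
```

It has bottomed at 45 N. I'll back off, lift clear and check.

>>> {"method": "jog_arm", "body": {
  "motion": [
    [0, 0, -0.1, 0, 0],
    [0, 0, -0.2, 0, 0],
    [0, 0, -0.6, 0, 0],
    [0, 0, -1, 0, 0],
    [0, 0, -1, 0, 0],
    [0, 0, -0.6, 0, 0],
    [0, 0, 0, 0, 0],
    [0, 0, 0, 0, 0]
  ]
}}

```text
clock: 15.75
position: [0.4365, -0.0259, 0.2391]
tool_rot: [3.141, -0.0, 1.4]
force: [-0.0, -0.2, -1.6]
grip_width: -0.0002
finger_force: 0.0
```

Run:
```python
from h import *
from workcell import bot
np.set_printoptions(precision=4,suppress=True)
go(bot,None)
for i in range(1):
    f=bot.grab_frame("scene");K,R,t=cam(f)
    m=cv2.inRange(hsv(f),(105,120,80),(125,255,255));m[:150]=0;m[260:]=0;m[:,:240]=0;m[:,345:]=0
    im=f["pixels"][:,:,::-1].copy();im=cv2.resize(im[170:270,230:350],None,fx=6,fy=6,interpolation=cv2.INTER_CUBIC)
    a=-.1726;X=np.array([np.cos(a),np.sin(a)]);Y=np.array([-X[1],X[0]]);H=np.array([.5698,-.05])
    for th,col in((0.,(0,0,255)),(.035,(0,255,0))):
        pts=[]
        for x,y,z in((-.16,.07,.1),(-.16,-.07,.1),(0,-.07,.1),(0,.07,.1),(-.16,.07,0),(-.192,.04,.04),(-.192,-.04,.04)):
            xx=x*np.cos(th)+z*np.sin(th);zz=-x*np.sin(th)+z*np.cos(th)+.035
            P=np.r_[H+xx*X+y*Y,zz];q=K@(R@P+t);q=q[:2]/q[2];pts.append(q);cv2.circle(im,tuple(int(v) for v in (q-[230,170]+.5)*6),3,col,1)
        print(th,np.array(pts))
    cv2.imwrite("pics/s6.png",im)
```

```text
clock 15.75 pos [ 0.4365 -0.0259  0.2391] yaw 1.4001150205376303 F [-0.0141 -0.2222 -1.6002] w -0.00015196677753071686 ff 0.0
0.0 [[327.184  197.8983]
 [297.8573 177.7822]
 [260.2664 197.3166]
 [288.9135 219.8174]
 [325.3115 221.2037]
 [326.6172 203.5333]
 [310.2824 192.1401]]
0.035 [[326.4761 197.0098]
 [297.0833 176.871 ]
 [259.3996 197.7823]
 [288.0273 220.3402]
 [325.3906 219.967 ]
 [326.4129 202.1822]
 [310.0294 190.793 ]]
```

View pics/s6.png

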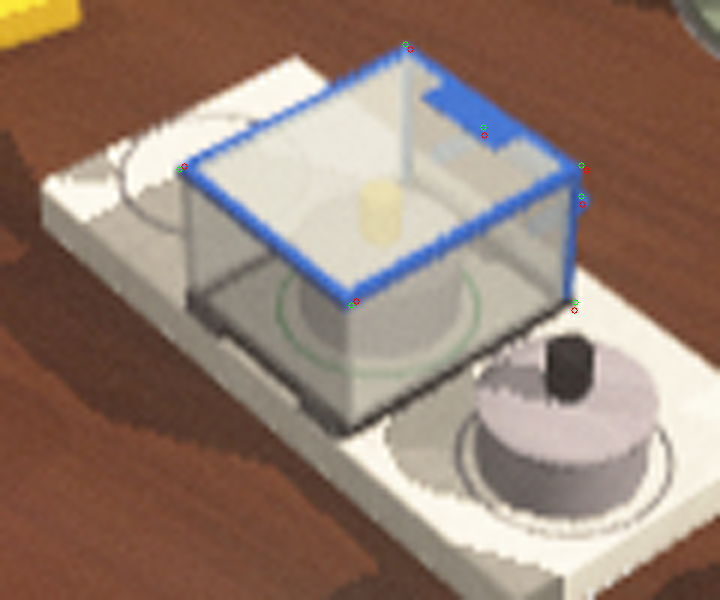

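The pot is in the ring under the shut cover, but one pixel cannot separate latched from ajar. A light touch will: an ajar cover would be met at about z 0.140, a latched one at about 0.136.

>>> {"method": "jog_arm", "body": {
  "motion": [
    [0, 0, 0.7, 0, 0],
    [0, 0, 1, 0, 0],
    [0, 0, 0.9, 0, 0],
    [0, 0, 0.5, 0, 0],
    [0, 0, 0.23, 0, 0],
    [0, 0, 0, 0, 0],
    [0, 0, 0, 0, 0]
  ]
}}

```text
clock: 16.5
position: [0.4366, -0.0263, 0.1395]
tool_rot: [3.141, 0.0, 1.4]
force: [0.0, -0.0, 0.1]
grip_width: -0.0
finger_force: 0.0
```

>>> {"method": "jog_arm", "body": {
  "motion": [
    [0, 0, 0.05, 0, 0],
    [0, 0, 0, 0, 0]
  ]
}}

```text
clock: 16.7
position: [0.4367, -0.026, 0.1381]
tool_rot: [3.141, -0.0, 1.4]
force: [-0.1, -0.7, -0.0]
grip_width: 0.0001
finger_force: 0.0
```

>>> {"method": "jog_arm", "body": {
  "motion": [
    [0, 0, 0.05, 0, 0],
    [0, 0, 0, 0, 0]
  ]
}}

```text
clock: 16.9
position: [0.4363, -0.0259, 0.1364]
tool_rot: [-3.141, -0.0, 1.4]
force: [-3.0, 0.9, 7.1]
grip_width: 0.0003
finger_force: 3.7
```

There was no contact at 0.138 and contact came at about 0.137, so the cover is latched. I lift clear and hand in.

>>> {"method": "jog_arm", "body": {
  "motion": [
    [0, 0, -0.3, 0, 0],
    [0, 0, -0.8, 0, 0],
    [0, 0, -1, 0, 0],
    [0, 0, -1, 0, 0],
    [0, 0, -0.5, 0, 0],
    [0, 0, 0, 0, 0],
    [0, 0, 0, 0, 0]
  ]
}}

```text
clock: 17.6
position: [0.4364, -0.026, 0.2443]
tool_rot: [3.141, -0.0, 1.4]
force: [-0.3, -1.1, 0.7]
grip_width: 0.0001
finger_force: 0.0
```

```bash
python3 -c "
from workcell import bot
print(bot.observe()['force']);print(bot.job_done())"
```

```text
[-0.28750976 -1.14089952  0.74098483]
the job is handed in; nothing more can be done
None
```

I slid the yellow-knobbed pot into the green ring (about 2 mm off centre), then shut the cover; a light touch on its top put it low enough to be latched. The press peaked at about 45 N through the fingertips, and I handed the job in at 17.6 s with the arm clear; no verdict came back.

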